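Guard the pralines, then press and hold the flask in the touch mixer

TASK

The amber flask of cocoa-butter colour needs shaking beside the finished pralines. First take the blue splash guard from its sloping rest, stand it upright on its long thin edge along the yellow strip of the mixer base and let go of it; then take the amber flask by its neck, set it upright in the orange sprung ring and press it down until the ring is fully home, and finish still gripping the flask and holding it pressed down. Leave the other flasks, the jar and the steel weight where they are, and the guard standing.

Things in the scene. Friction and masses are not known exactly. Their poses are not given: they have to be found in the camera images.
- mixer: Touch mixer, fixed to the table: grey base plate 215 x 170 mm, 16 mm thick, reaching from x = -65 to +150 mm and y = -85 to +85 mm in its own frame. Origin on the table (underside of the plate) under the axis of the ring; its x axis points from the ring to the yellow strip, z up. A black cup (radius 40 mm, rim 34 mm above the table) under the ring holds the spring; two steel guide posts of 5 mm radius at y = -52 and +52 mm rise to 78 mm.
- strip (a point): Centre of the yellow strip on the mixer's base plate, on its top face, 16 mm above the table and 105 mm from the ring's axis along the mixer's x axis. The strip is 40 mm wide (mixer x) and 150 mm long (mixer y).
- cradle_ring (a point): Orange sprung ring on the mixer that takes the flask's round bulb: centre of the hole at the ring's top face, 62 mm above the table when up. Outer radius 38 mm, hole radius 24 mm, 8 mm thick. It moves straight down with the flask and springs back up.
- cradle (a joint): How far the ring is pressed down, in m: 0 up, 0.018 fully home against its stop. The spring needs about 5 N to start and 14 N fully home (less the weight of the flask); the flask's weight alone does not move it.
- rest: Steel rest for the guard, fixed, base 130 x 150 mm. Origin on the table under its middle, z up. It carries the guard on two narrow ledges and rails near the guard's ends (rails 16 mm wide, centred 56 mm either side of the middle, reaching 65 mm up the guard's lower face), so the middle 90 mm and the top 25 mm of the guard are free on both faces. The guard's top leans towards the rest's -x side, 35 degrees (0.61 rad) from upright; its bottom edge is 28 mm above the table.
- guard_mid (a point): Blue plastic splash guard, a flat slab 14 mm thick (its x), 140 mm long (its y) and 90 mm high (its z), 0.19 kg. The point is its centre. Its z axis points from the bottom long edge to the top long edge; on the rest it leans with that axis 35 degrees from vertical.
- amber_mid (a point): Amber glass flask to be mixed, about 0.22 kg, standing on the table on its small flat foot. The point lies on its axis 62 mm above the foot (half-way up); z along the axis, up. Bulb of radius 32 mm centred 26 mm above the foot; straight neck of radius 13 mm from 56 to 106 mm above the foot; lip of radius 15.5 mm up to 112 mm; cork of radius 11 mm up to 124 mm. Seated in the raised ring its foot is about 57 mm above the table (about 5 mm below the ring's top face).
- green_mid (a point): Green flask: 124 mm tall round glass flask of the same shape as the amber one, with a cork. The point lies on its axis 62 mm above its foot. A bystander.
- clear_mid (a point): Clear colourless flask: 124 mm tall round glass flask of the same shape as the amber one, with a cork. The point lies on its axis 62 mm above its foot. A bystander.
- weight_mid (a point): Loose steel foil weight, bar 30 x 110 x 30 mm (long in its y); the point is its centre. A bystander.
- jar_mid (a point): Closed jar, radius 30 mm, 85 mm tall; the point is half-way up. A bystander.
Mind the look-alikes: they are no part of the job. Of the things shaped like the part that bears guard_mid, the blue one is meant.

How it is judged:
On the way, in this order (a step that is already met when the one before it is completed fails the run):
1. the blue guard stands upright on its long edge along the yellow strip, let go (angle between the z axis of guard_mid and the z axis of mixer, either way round below 0.1 rad and angle between the y axis of guard_mid and the y axis of mixer, either way round below 0.2 rad and x of guard_mid in the frame of mixer between 0.087 and 0.123 m and y of guard_mid in the frame of mixer between -0.025 and 0.025 m and z of guard_mid in the frame of mixer between 0.057 and 0.065 m and contact force between the fingers and guard below 0.1 N), for 0.3 s.
2. the amber flask, in the gripper, sits upright in the sprung ring (horizontal distance between amber_mid and cradle_ring below 0.012 m and angle between amber_mid's own z axis and vertical below 0.2 rad and contact force between amber and cradle above 1 N and contact force between the fingers and amber above 1 N), for 0.1 s.
At the end, for the whole second after the job is handed in: Amber flask still gripped, at rest, upright (0.2 rad) and centred (12 mm) in the ring, holding it at least 14.5 of its 18 mm down with 6 N or more; guard free, upright (0.1 rad) on its long edge on the strip, within 18 mm of its middle line, 25 mm along it and 0.2 rad in yaw (all of step 1 and all of step 2 and value of joint cradle above 0.0145 m and contact force between amber and cradle above 6 N and linear speed of amber below 0.02 m/s); the arm keeps its last pose, push and grip.
It fails at once if a bystander (other flask, weight, jar) is moved by more than 30 mm or knocked over (distance of any of green_mid, clear_mid, weight_mid, jar_mid from where it was at the start of the episode above 0.03 m).
It fails at once if the amber flask is tipped over (angle between amber_mid's own z axis and vertical above 0.9 rad).
It also fails if it takes over 58 s, if anything falls off the work surface, if the arm or the gripper's body presses on something with over 40 N, if the wrist force passes 120 N, or if a joint passes its speed limit or range.

ROBOT

A 7-joint arm with a two-finger parallel gripper is mounted at the origin on the work surface. World frame = base frame: x ahead of the robot, y to its left, z up, the work surface at z = 0. Lengths are in m, angles in rad, forces in N, time in s.
With the tool pointing down it reaches from about 0.425 to 0.925 m from the base axis. Payload 6.8 kg.
Tool frame: the origin (TCP) lies at the very end of the fingers, on their centre line; the grasp point (between the pads) lies 19 mm behind it (r.grip_point_offset is the distance from the TCP to the grasp point, in m); z points along the fingers, y is the line along which they close (so a half turn about z gives the same grasp; the last joint's range is limited). The gripper opens to 85 mm and grips with 20 to 120 N. Pads are 22 mm wide; open, the fingers measure 114 mm over their backs; the gripper's body (76 mm by 85 mm) begins 54 mm behind the grasp point. The pads swing forward as they close: fully open they stand 13 mm farther back than shut.
Start: joints at [1.04, 0.477, 0.022, 1.555, -0.011, 1.109, -0.083], TCP at [0.277, -0.616, 0.205] pointing down, gripper open.
Joint ranges: [-2.96, 2.96], [-0.34, 2.1], [-1.41, 1.46], [0.24, 2.44], [-1.37, 4.51], [0.17, 1.92], [-2.96, 2.96]. Speed limits (rad/s): [2.39, 2.39, 3.14, 3.14, 3.14, 3.14, 3.14].

INTERFACE

Orientations are given as a rotation vector (axis times angle).
In Python, from bench import status, eyes, r gives the robot as it stands.
- The arm moves only by the shell command python3 -m crank 'ROWS' [OPENING] [FORCE]. ROWS is JSON, a list of rows, each a list of 6 numbers: the shift along the tool's x, y, z normalised to -1 to 1, where 1 is 0.02 m, then the turn, a rotation vector about the tool's x, y, z normalised to -1 to 1, where 1 is 45 degrees. A call has 1 to 12 rows; each row shifts and turns the commanded pose from where the row before left it, along the tool's axes as they then stand; what a row does not reach is not made up. A row lasts 1/10 s, in which the tool goes at most 50 mm and 8.59 degrees, less where a joint would pass 70% of its speed; a pose out of reach is approached as far as the arm can. A call with a number of a shift or a turn outside -1 to 1 is refused whole. A call with a gripper value outside its range is refused whole. OPENING is the opening, from 0 (shut) to 1 (fully open), set as the call begins (- or left out, the last holds). The fingers move at their own pace and stop on an object; FORCE is the grip in N (left out, the last holds). Time passes only in rows, so rows that do not move let the fingers close. It gives the time, the measured TCP pose, the force, the opening and the grip force at its end, in the units of the state.
- status.get_obs(): the state, without advancing time (a new reading comes with each control period).
- eyes.grab_frame(name): name is "scene" or "top" or "wrist"; returns a dict with "image" (384x512x3 uint8, red, green, blue), "depth" (384x512 float32, m along the optical axis (not along the pixel's ray), 0 where there is no reading), "fovy" (degrees; the focal length in pixels is half the picture's height over the tangent of half this angle, whatever the lens; pixels are square), "cx", "cy" (the principal point, pixels), "world_to_cam" (4x4, takes a point from world to camera coordinates). Camera axes: x right, y up, looking along -z (the intrinsics and any distortion apply to the point x, -y, -z); pixel columns grow to the right and rows downward; lengths in m; the calibration is good to about 2 mm. A picture is of the moment at which its call begins.
- r.hand_in(): hands the job in; it is judged then, once.
The state is a dict: "clock": time; "joints": joint angles; "qvel": joint speeds; "tau": joint torques, N m; "tcp_pos": TCP position; "orientation": TCP orientation; "contact_force": force on the tool from outside, world axes, zero at the start; "moment": the same for the moment, N m; "grip_width": finger opening in m; "gripper_force": force on a finger pad.
Only numpy, scipy, OpenCV 4.12 (cv2) and the standard library are available. Lean on these libraries where they do the work, as an engineer would, in place of code of your own. Each camera call takes 0.05 s, during which the arm holds its last target. There are 200 camera calls.

## Working session

There is one attempt and no reset: what is moved stays moved. The work goes in short steps, Python scripts to look and compute and a shell command to move; the robot and the scene stay as the last step left them, time stands still between calls to the robot, and variables do not carry over. Pictures are saved under pics/ and viewed, at most 10 in all, crops included, and the job is handed in when it is done.

```bash
ls; mkdir -p pics; python3 - <<'E'
from bench import status, eyes, r
import numpy as np, cv2
for n in ("top","scene"):
    f=eyes.grab_frame(n); np.savez(f"pics/{n}.npz",**{k:np.array(v) for k,v in f.items()})
    cv2.imwrite(f"pics/{n}.png",f["image"][:,:,::-1]); print(n,f["fovy"],f["cx"],f["cy"],f.keys()); print(np.array(f["world_to_cam"]).round(4))
o=status.get_obs(); print(o, r.grip_point_offset)
E
```

```text
pics
top 57.0991522021214 249.71100286435262 186.0831892657822 dict_keys(['image', 'depth', 'fovy', 'cx', 'cy', 'world_to_cam'])
[[-0.0032 -0.9996 -0.0294 -0.0116]
 [ 0.997  -0.0055  0.0772 -0.4843]
 [-0.0774 -0.0291  0.9966 -0.9321]
 [ 0.      0.      0.      1.    ]]
scene 50.65098322797156 257.8359515175588 185.65059907559345 dict_keys(['image', 'depth', 'fovy', 'cx', 'cy', 'world_to_cam'])
[[ 0.8804  0.4739  0.0168 -0.4311]
 [-0.3827  0.6892  0.6153  0.1647]
 [ 0.28   -0.5481  0.7881 -1.3687]
 [ 0.      0.      0.      1.    ]]
{'clock': 0.1, 'joints': array([ 1.03989137,  0.4777563 ,  0.02233514,  1.55632898, -0.01147868,
        1.1092817 , -0.08310449]), 'qvel': array([ 0.00016543, -0.00251576,  0.00029522, -0.00442076,  0.00073146,
       -0.00037439,  0.00230003]), 'tau': array([ 4.47864688e-03, -5.97767937e+01,  1.61365170e+00, -2.81959319e+01,
        1.27724322e-02,  4.95799308e-03, -6.66225048e-06]), 'tcp_pos': array([ 0.27672184, -0.61505418,  0.20390673]), 'orientation': array([-3.07010226e+00, -6.58923146e-01,  7.49418995e-04]), 'contact_force': array([0.17249277, 0.19243765, 0.23089615]), 'moment': array([ 0.01662643, -0.02663868, -0.01229838]), 'gripper_force': 0.0, 'grip_width': 0.085506422187205} 0.0187
```

View pics/top.png

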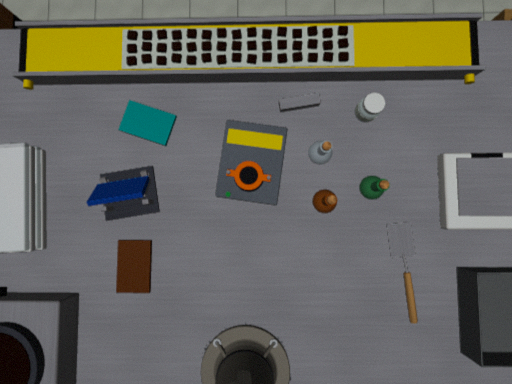

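View pics/scene.png

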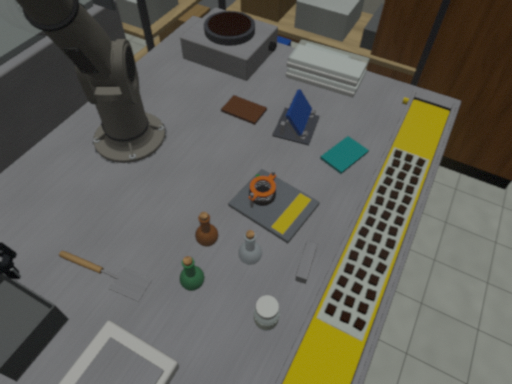

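The top view (image up = +x, left = +y) shows the blue guard on its rest at about (118,190), the mixer with its strip at (254,139) and ring at (248,176), and the amber flask at (325,200). The other flasks are clear (320,151) and green (374,187), with the jar at (371,106) and the weight at (300,102). The teal slab at (148,122) and brown slab at (134,265) are decoys.

```bash
cat > h.py <<'E'
import numpy as np, cv2
from scipy.spatial.transform import Rotation as R
def cloud(f):
    d=np.array(f["depth"]);h,w=d.shape
    F=h/2/np.tan(np.radians(float(f["fovy"]))/2)
    v,u=np.mgrid[:h,:w]
    P=np.stack([(u-float(f["cx"]))*d/F,-(v-float(f["cy"]))*d/F,-d],-1)
    T=np.linalg.inv(np.array(f["world_to_cam"]))
    W=P@T[:3,:3].T+T[:3,3]; W[d<=0]=np.nan
    hsv=cv2.cvtColor(np.array(f["image"]),cv2.COLOR_RGB2HSV)
    return W,hsv
def box(hsv,u0,u1,v0,v1):
    m=np.zeros(hsv.shape[:2],bool);m[v0:v1,u0:u1]=1;return m
E
python3 - <<'E'
from h import *
def rect(P,n):
    c,(a,b),ang=cv2.minAreaRect(P[:,:2].astype(np.float32)*1000); print(n,len(P),"rect c",np.round(c,1),"size",round(a,1),round(b,1),"ang",round(ang,2),"z med/max",np.round(np.nanpercentile(P[:,2],[5,50,95]),4),"mean",P.mean(0).round(4))
B={"top":dict(strip=(220,290,125,155),ring=(220,275,155,195),amber=(308,342,182,218),green=(355,395,170,205),guard=(80,160,165,222)),
"scene":dict(strip=(265,315,185,240),ring=(240,285,165,210),amber=(190,222,205,250),green=(175,210,250,295),guard=(280,320,85,140))}
H=dict(strip=(22,35,120,90),ring=(5,18,180,120),amber=(3,20,100,25),green=(45,85,80,20),guard=(108,130,150,40))
for n in B:
    f=np.load(f"pics/{n}.npz"); W,hsv=cloud(f)
    for k,b in B[n].items():
        h0,h1,s,v=H[k]
        m=box(hsv,*b)&(hsv[...,0]>=h0)&(hsv[...,0]<=h1)&(hsv[...,1]>s)&(hsv[...,2]>v)&np.isfinite(W[...,2])
        P=W[m]
        if k=="ring":P=P[abs(P[:,2]-.06)<.008]
        if k=="amber" or k=="green":
            P=P[P[:,2]>.008]
            for z0,z1 in((.01,.05),(.06,.105),(.106,.118),(.118,.14)):
                Q=P[(P[:,2]>z0)&(P[:,2]<z1)]
                if len(Q):print(" ",k,z0,len(Q),Q.mean(0).round(4),Q.min(0).round(3),Q.max(0).round(3))
        rect(P,n+" "+k)
        if k=="guard":
            c=np.median(P,0)
            for _ in range(5):
                Q=P if _==0 else P[abs((P-c)@nrm)<.004]
                c=Q.mean(0);nrm=np.linalg.svd(Q-c)[2][2]
            V=np.linalg.svd(Q-c)[2]; nrm*=np.sign(nrm[2]); print("  normal",nrm.round(3),"elev deg",np.degrees(np.arcsin(nrm[2])).round(1),"c",c.round(4),len(Q))
            y=np.cross([0,0,1],nrm);y/=np.linalg.norm(y);z=np.cross(nrm,y); 
            for a in(y,z):
                t=(Q-c)@a; print("   ext",np.percentile(t,[0,2,98,100]).round(4),a.round(3))
    # base plate
    m=(abs(W[...,2]-.016)<.006)&(np.hypot(W[...,0]-.55,W[...,1]-0)<.2)&(hsv[...,1]<90); P=W[m]; rect(P,n+" plate")
E
```

```text
top strip 826 rect c [613.7 -26.6] size 150.8 42.5 ang 81.89 z med/max [0.0132 0.016  0.0188] mean [ 0.6137 -0.0265  0.016 ]
top ring 433 rect c [508.1 -13.6] size 94.1 75.1 ang 47.2 z med/max [0.059  0.0617 0.0646] mean [ 0.5093 -0.011   0.0617]
  amber 0.01 183 [ 0.4427 -0.2005  0.0429] [ 0.414 -0.236  0.03 ] [ 0.472 -0.18   0.05 ]
  amber 0.06 21 [ 0.4406 -0.2001  0.0763] [ 0.431 -0.205  0.062] [ 0.454 -0.197  0.092]
  amber 0.106 65 [ 0.4424 -0.2086  0.1118] [ 0.428 -0.224  0.106] [ 0.457 -0.195  0.115]
  amber 0.118 67 [ 0.4422 -0.2095  0.1235] [ 0.432 -0.219  0.118] [ 0.452 -0.2    0.128]
top amber 430 rect c [ 442.7 -207.6] size 58.3 55.0 ang 2.5 z med/max [0.0373 0.0514 0.1244] mean [ 0.4419 -0.2034  0.0696]
  green 0.01 199 [ 0.4769 -0.3219  0.0422] [ 0.45  -0.356  0.026] [ 0.508 -0.304  0.05 ]
  green 0.06 47 [ 0.4758 -0.325   0.0804] [ 0.465 -0.335  0.064] [ 0.488 -0.322  0.098]
  green 0.106 53 [ 0.4763 -0.3284  0.1116] [ 0.463 -0.343  0.106] [ 0.492 -0.32   0.117]
  green 0.118 3 [ 0.4684 -0.3326  0.1207] [ 0.468 -0.335  0.12 ] [ 0.47  -0.329  0.122]
top green 413 rect c
[... 1432 characters left out ...]
  0.06 ] [ 0.492 -0.329  0.104]
  green 0.106 39 [ 0.4867 -0.3418  0.1118] [ 0.474 -0.352  0.108] [ 0.494 -0.328  0.116]
scene green 442 rect c [ 484.7 -340.8] size 55.7 49.8 ang 52.57 z med/max [0.0343 0.0516 0.1114] mean [ 0.4884 -0.3443  0.0588]
scene guard 568 rect c [472.2 319.7] size 57.2 138.1 ang 8.17 z med/max [0.0389 0.0745 0.105 ] mean [0.4737 0.316  0.0736]
  normal [0.808 0.132 0.574] elev deg 35.0 c [0.4741 0.3167 0.0732] 551
   ext [-0.0654 -0.0619  0.0677  0.0724] [-0.161  0.987  0.   ]
   ext [-0.048  -0.0436  0.0415  0.0448] [-0.566 -0.092  0.819]
scene plate 2179 rect c [550.7 -17.8] size 173.4 215.1 ang 81.76 z med/max [0.013  0.0166 0.0202] mean [ 0.5539 -0.0313  0.0166]
```

```bash
python3 -m crank '[[0,0,-0.3,0,0,-0.185],[0,0,-0.3,0,0,-0.185],[0,0,-0.3,0,0,-0.185],[0,0,-0.3,0,0,-0.185],[0,0,-0.3,0,0,-0.185],[0,0,-0.3,0,0,-0.185],[0,0,-0.3,0,0,-0.185],[0,0,-0.3,0,0,-0.185],[0,0,-0.3,0,0,-0.187]]' 0.6
python3 -m crank '[[0.75,1,0,0,0,0],[0.75,1,0,0,0,0],[0.75,1,0,0,0,0],[0.75,1,0,0,0,0],[0.75,1,0,0,0,0],[0.75,1,0,0,0,0],[0.75,1,0,0,0,0],[0.75,1,0,0,0,0],[0.75,1,0,0,0,0],[0.75,1,0,0,0,0],[0.75,1,0,0,0,0],[0.75,1,0,0,0,0]]'
cat > go.py <<'E'
from h import *
from bench import status
def tgt(p,zt,yt):
    o=status.get_obs(); M=R.from_rotvec(o["orientation"]).as_matrix()
    z=np.array(zt,float);z/=np.linalg.norm(z);y=np.array(yt,float);y-=z*(y@z);y/=np.linalg.norm(y)
    T=np.stack([np.cross(y,z),y,z],1)
    d=np.array(p)-o["tcp_pos"]
    print("shift in current tool axes /20mm",(M.T@d/.02).round(2),"in target axes",(T.T@d/.02).round(2),"turn /45deg",(R.from_matrix(M.T@T).as_rotvec()/(np.pi/4)).round(3))
    print("t",o["clock"],"tcp",o["tcp_pos"].round(4),"joints",o["joints"].round(2),"F",o["contact_force"].round(1),"grip",o["gripper_force"],o["grip_width"])
E
python3 - <<'E'
from go import *
tgt([.42,.3125,.137],[.57,.092,-.816],[.805,.13,.58])
E
```

```text
clock: 1.0
tcp_pos: [0.2767, -0.6153, 0.2585]
orientation: [-2.028, -2.398, -0.001]
contact_force: [0.4, -1.0, -0.0]
grip_width: 0.0512
gripper_force: 0.0
clock: 2.2
tcp_pos: [0.4852, -0.3985, 0.2583]
orientation: [-2.035, -2.392, 0.0]
contact_force: [-0.4, -0.4, 0.0]
grip_width: 0.0515
gripper_force: 0.0
shift in current tool axes /20mm [35.61  2.49  6.09] in target axes [35.62 -1.51  6.36] turn /45deg [-0.785 -0.001  0.001]
t 2.2 tcp [ 0.4852 -0.3985  0.2583] joints [ 0.85  0.38 -0.35  1.59  0.14  1.19  0.63] F [-0.4 -0.4  0. ] grip 0.0 0.05146782433796525
```

```bash
M='x'
python3 -m crank '[[1,0.1,0,0,0,0],[1,0.1,0,0,0,0],[1,0.1,0,0,0,0],[1,0.1,0,0,0,0],[1,0.1,0,0,0,0],[1,0.1,0,0,0,0],[1,0.1,0,0,0,0],[1,0.1,0,0,0,0],[1,0.1,0,0,0,0],[1,0.1,0,0,0,0],[1,0.1,0,0,0,0],[1,0.1,0,0,0,0]]'|head -3
python3 -m crank '[[1,0.1,0,0,0,0],[1,0.1,0,0,0,0],[1,0.1,0,0,0,0],[1,0.1,0,0,0,0],[1,0.1,0,0,0,0],[1,0.1,0,0,0,0],[1,0.1,0,0,0,0],[1,0.1,0,0,0,0],[1,0.1,0,0,0,0],[1,0.1,0,0,0,0],[1,0.1,0,0,0,0],[1,0.1,0,0,0,0]]'|head -3
python3 -m crank '[[1,0,0.1,0,0,0],[1,0,0.1,0,0,0],[1,0,0.1,0,0,0],[1,0,0.1,0,0,0],[1,0,0.1,0,0,0],[1,0,0.1,0,0,0],[1,0,0.1,0,0,0],[1,0,0.1,0,0,0],[1,0,0.1,0,0,0],[1,0,0.1,0,0,0],[1,0,0.1,0,0,0],[0.6,0,0.1,0,0,0]]'|head -3
python3 -m crank '[[0,0,0,-0.157,0,0],[0,0,0,-0.157,0,0],[0,0,0,-0.157,0,0],[0,0,0,-0.157,0,0],[0,0,0,-0.157,0,0],[0,0,0,0,0,0]]'
python3 - <<'E'
from go import *
tgt([.42,.3125,.137],[.57,.092,-.816],[.805,.13,.58])
E
```

```text
clock: 3.4
tcp_pos: [0.4698, -0.1571, 0.2589]
orientation: [2.035, 2.393, -0.0]
clock: 4.6
tcp_pos: [0.4546, 0.0834, 0.2589]
orientation: [2.035, 2.393, -0.0]
clock: 5.8
tcp_pos: [0.4168, 0.313, 0.2349]
orientation: [-2.033, -2.395, -0.001]
clock: 6.4
tcp_pos: [0.4159, 0.3092, 0.2332]
orientation: [1.737, 2.047, 0.621]
contact_force: [0.4, 0.9, -0.9]
grip_width: 0.051
gripper_force: 0.0
shift in current tool axes /20mm [ 0.16 -2.5   4.12] in target axes [ 0.13 -2.59  4.06] turn /45deg [-0.028  0.005  0.006]
t 6.4 tcp [0.4159 0.3092 0.2332] joints [-0.24  0.03 -0.83  2.25  0.84  0.66 -1.52] F [ 0.4  0.9 -0.9] grip 0.0 0.05101241683257346
```

```bash
python3 -m crank '[[0,-0.5,0.8,-0.03,0,0],[0,-0.5,0.8,0,0,0],[0.1,-0.5,0.8,0,0,0],[0,-0.5,0.8,0,0,0],[0,-0.6,0.8,0,0,0],[0,0,0,0,0,0]]'|head -3
python3 - <<'E'
from go import *
from bench import eyes
tgt([.466,.320,.072],[.57,.092,-.816],[.805,.13,.58])
f=eyes.grab_frame("wrist"); cv2.imwrite("pics/w1.png",f["image"][:,:,::-1])
W,hsv=cloud(f); P=W[(hsv[...,0]>=108)&(hsv[...,0]<=130)&(hsv[...,1]>150)&(hsv[...,2]>40)&np.isfinite(W[...,2])]
o=status.get_obs();M=R.from_rotvec(o["orientation"]).as_matrix()
Q=(P-o["tcp_pos"])@M
print(len(Q)); print(np.percentile(Q,[1,10,50,90,99],axis=0).round(4))
t=Q[Q[:,2]<np.percentile(Q[:,2],2)+.006]; print("top edge in tool",np.percentile(t,[2,50,98],axis=0).round(4))
E
```

```text
clock: 7.0
tcp_pos: [0.4213, 0.3111, 0.1367]
orientation: [1.731, 2.032, 0.635]
shift in current tool axes /20mm [0.11 0.01 3.96] in target axes [ 0.09 -0.01  3.96] turn /45deg [-0.006  0.008  0.002]
t 7.0 tcp [0.4213 0.3111 0.1367] joints [-0.35  0.25 -0.79  2.35  1.32  0.69 -2.05] F [-0.  -1.5 -0.4] grip 0.0 0.05096659333049235
3824
[[-0.0636 -0.0053  0.0424]
 [-0.047  -0.0041  0.0431]
 [ 0.0138  0.0011  0.044 ]
 [ 0.0617  0.0064  0.0449]
 [ 0.0718  0.0078  0.0456]]
top edge in tool [[-0.0617 -0.0051  0.0426]
 [ 0.0138  0.0011  0.044 ]
 [ 0.0706  0.0076  0.0454]]
```

View pics/w1.png

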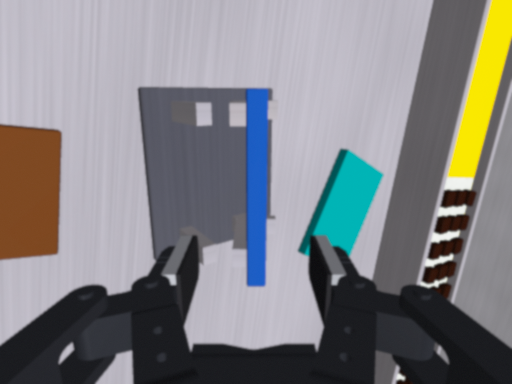

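The wrist view shows the guard's top edge at column 257, vertical and centred between the fingers (190 and 325). I can descend and grip.

```bash
python3 -m crank '[[0.1,0.03,0.8,0,0,0],[0.1,0.02,0.8,0,0,0],[0,0,0.8,0,0,0],[0,0,0.8,0,0,0],[0,0,0.8,0,0,0],[0,0,0,0,0,0]]'
python3 -m crank '[[0,0,0,0,0,0],[0,0,0,0,0,0],[0,0,0,0,0,0],[0,0,0,0,0,0],[0,0,0,0,0,0],[0,0,0,0,0,0]]' 0 50
python3 - <<'E'
from go import *
tgt([.466,.320,.072],[.57,.092,-.816],[.805,.13,.58])
E
```

```text
clock: 7.65
tcp_pos: [0.4691, 0.3229, 0.0744]
orientation: [1.732, 2.027, 0.641]
contact_force: [-0.1, 0.2, 0.3]
grip_width: 0.0515
gripper_force: 0.0
clock: 8.25
tcp_pos: [0.467, 0.3239, 0.0753]
orientation: [1.728, 2.03, 0.644]
contact_force: [-6.4, -3.3, 7.5]
grip_width: 0.012
gripper_force: 49.6
shift in current tool axes /20mm [-0.18 -0.16  0.09] in target axes [-0.18 -0.16  0.09] turn /45deg [0.002 0.004 0.002]
t 8.25 tcp [0.467  0.3239 0.0753] joints [-0.38  0.45 -0.71  2.31  1.61  0.72 -2.24] F [-6.4 -3.3  7.5] grip 49.57730054855347 0.01202299351647162
```

```bash
python3 -m crank '[[0,0,-0.3,0,0,0],[0,0,-0.6,0,0,0],[0,0,-0.8,0,0,0],[0,0,-0.8,0,0,0],[0,0.4,-0.6,0,0,0],[0,0.4,-0.6,0,0,0],[0,0.4,-0.6,0.15,0,0],[0,0.4,-0.6,0.15,0,0],[0,0,0,0.15,0,0],[0,0,0,0.15,0,0],[0,0,0,0.183,0,0],[0,0,0,0,0,0]]'
python3 - <<'E'
from go import *
tgt([.613,-.026,.11],[0,0,-1],[.990,-.143,0])
E
```

```text
clock: 9.45
tcp_pos: [0.4439, 0.3142, 0.1609]
orientation: [2.01, 2.319, 0.09]
contact_force: [0.2, -1.1, -1.8]
grip_width: 0.0125
gripper_force: 49.2
shift in current tool axes /20mm [-17.99   5.68   3.35] in target axes [-15.63  10.8    2.55] turn /45deg [0.118 0.003 0.364]
t 9.45 tcp [0.4439 0.3142 0.1609] joints [-0.06  0.4  -0.88  1.93  0.48  0.94 -1.03] F [ 0.2 -1.1 -1.8] grip 49.24556914005734 0.01246775970291414
```

```bash
python3 -m crank '[[0,0,0,0.04,0,0.12],[0,0,0,0.04,0,0.12],[0,0,0,0.038,0,0.124],[0,0,0,0,0,0]]' | head -3
python3 -m crank '[[-0.5,0.4,0,0,0,0],[-1,0.7,0,0,0,0],[-1,0.7,0,0,0,0],[-1,0.7,0,0,0,0],[-1,0.7,0,0,0,0],[-1,0.7,0,0,0,0],[-1,0.7,0,0,0,0],[-1,0.7,0,0,0,0],[-1,0.7,0,0,0,0],[-1,0.7,0,0,0,0],[-1,0.7,0,0,0,0],[-1,0.7,0,0,0,0]]' | head -3
python3 - <<'E'
from go import *
tgt([.613,-.026,.11],[0,0,-1],[.990,-.143,0])
E
```

```text
clock: 9.85
tcp_pos: [0.4402, 0.3141, 0.1603]
orientation: [2.365, 2.058, -0.001]
clock: 11.05
tcp_pos: [0.5689, 0.0627, 0.1622]
orientation: [2.36, 2.062, -0.002]
shift in current tool axes /20mm [-4.08  2.77  2.65] in target axes [-4.07  2.82  2.61] turn /45deg [0.006 0.007 0.011]
t 11.05 tcp [0.5689 0.0627 0.1622] joints [ 0.37  0.46 -0.77  1.81  0.38  1.02 -0.68] F [-0.2  0.6 -1.4] grip 49.245468684093794 0.012309678040467445
```

```bash
python3 -m crank '[[-1,0.7,0.4,0.006,0.007,0.011],[-1,0.7,0.4,0,0,0],[-1,0.7,0.4,0,0,0],[-0.7,0.5,0.4,0,0,0],[-0.37,0.22,0.4,0,0,0],[0,0,0,0,0,0],[0,0,0,0,0,0]]' | head -3
cat > guard.py <<'E'
from go import *
from bench import eyes
MX=np.array([.990,-.143,0]);MY=np.array([.143,.990,0]);O=np.array([.5094,-.0112,0])
f=eyes.grab_frame("scene"); W,hsv=cloud(f)
m=(hsv[...,0]>=108)&(hsv[...,0]<=130)&(hsv[...,1]>150)&(hsv[...,2]>40)&np.isfinite(W[...,2])
P=W[m]-O; Q=np.stack([P@MX,P@MY,P[:,2]],1)
Q=Q[(abs(Q[:,0]-.105)<.06)&(abs(Q[:,1])<.12)]
print(len(Q),"mixer frame",np.percentile(Q,[1,10,50,90,99],axis=0).round(4).tolist())
A=np.c_[Q[:,1:],np.ones(len(Q))]
k=abs(Q[:,0]-np.percentile(Q[:,0],70))<.006
s=np.linalg.lstsq(A[k],Q[k,0],rcond=None)[0]; print("face dx/dy, dx/dz, x0",s.round(3))
v,u=np.where(m);cv2.imwrite("pics/g_%d.png"%(status.get_obs()["clock"]*100),cv2.resize(f["image"][100:270,180:380,::-1],None,fx=3,fy=3,interpolation=cv2.INTER_CUBIC))
E
python3 guard.py; python3 - <<'E'
from go import *
tgt([.613,-.026,.068],[0,0,-1],[.990,-.143,0])
E
ls pics
```

```text
clock: 11.75
tcp_pos: [0.6126, -0.0228, 0.1222]
orientation: [-2.374, -2.054, -0.001]
128 mixer frame [[0.0964, -0.068, 0.1469], [0.0993, -0.0608, 0.1516], [0.1044, -0.03, 0.1549], [0.1085, 0.0212, 0.1575], [0.1093, 0.0648, 0.1594]]
face dx/dy, dx/dz, x0 [ 0.009 -0.338  0.158]
shift in current tool axes /20mm [-0.18  0.03  2.73] in target axes [-0.18  0.03  2.73] turn /45deg [-0.001 -0.002 -0.   ]
t 11.8 tcp [ 0.6129 -0.0224  0.1227] joints [ 0.45  0.56 -0.71  1.75  0.43  0.99 -0.56] F [-0.4 -0.5 -1.8] grip 49.23693055054173 0.012243069469144325
g_1180.png
scene.npz
scene.png
top.npz
top.png
w1.png
```

```bash
python3 -m crank '[[-0.15,0,0.6,0,0,0],[0,0,0.6,0,0,0],[0,0,0.5,0,0,0],[0,0,0.3,0,0,0],[0,0,0.1,0,0,0],[0,0,0,0,0,0]]'
python3 -m crank '[[0,0,0.1,0,0,0],[0,0,0.1,0,0,0],[0,0,0.1,0,0,0],[0,0,0,0,0,0]]'
python3 guard.py
```

```text
clock: 12.4
tcp_pos: [0.6126, -0.0269, 0.0799]
orientation: [-2.376, -2.053, 0.0]
contact_force: [-0.1, 1.4, -2.1]
grip_width: 0.012
gripper_force: 49.2
clock: 12.8
tcp_pos: [0.6126, -0.0271, 0.0741]
orientation: [-2.377, -2.053, 0.0]
contact_force: [-0.2, 0.6, -2.1]
grip_width: 0.0122
gripper_force: 49.2
136 mixer frame [[0.0971, -0.0733, 0.0615], [0.0996, -0.068, 0.0983], [0.1054, -0.036, 0.1068], [0.109, -0.0011, 0.1094], [0.1096, 0.0543, 0.1126]]
face dx/dy, dx/dz, x0 [ 0.014 -0.016  0.109]
```

```bash
python3 -m crank '[[0,0,0.07,0,0,0],[0,0,0.07,0,0,0],[0,0,0,0,0,0]]'
python3 -m crank '[[0,0,0.06,0,0,0],[0,0,0,0,0,0]]'
```

```text
clock: 13.15
tcp_pos: [0.6138, -0.027, 0.0729]
orientation: [2.377, 2.053, 0.002]
contact_force: [-2.7, -0.5, 7.5]
grip_width: 0.0122
gripper_force: 50.4
clock: 13.35
tcp_pos: [0.6145, -0.0271, 0.0729]
orientation: [2.376, 2.052, 0.003]
contact_force: [-3.4, -0.5, 14.8]
grip_width: 0.0124
gripper_force: 51.4
```

```bash
python3 -m crank '[[0,0,-0.06,0,0,0],[0,0,0,0,0,0]]' - 20
python3 -m crank '[[0,0,0,0,0,0],[0,0,0,0,0,0],[0,0,0,0,0,0],[0,0,0,0,0,0],[0,0,0,0,0,0]]' 0.6
python3 guard.py
```

```text
clock: 13.55
tcp_pos: [0.6137, -0.027, 0.073]
orientation: [2.377, 2.053, 0.002]
contact_force: [-2.2, -0.4, 8.7]
grip_width: 0.012
gripper_force: 50.5
clock: 14.05
tcp_pos: [0.6127, -0.027, 0.0713]
orientation: [-2.376, -2.053, -0.0]
contact_force: [-0.0, -0.3, -1.2]
grip_width: 0.0513
gripper_force: 0.0
187 mixer frame [[0.0956, -0.0722, 0.0432], [0.0977, -0.0662, 0.0847], [0.1041, -0.0263, 0.1056], [0.107, 0.0138, 0.1085], [0.1103, 0.0251, 0.1183]]
face dx/dy, dx/dz, x0 [ 0.012 -0.062  0.111]
```

```bash
python3 -m crank '[[0,0,-0.3,0,0,0],[0,0,-0.6,0,0,0],[0,0,-1,0,0,0],[0,0,-1,0,0,0],[0,0,-1,0,0,0],[0,0,-1,0,0,0],[0,0,-1,0,0,0],[0,0,-1,0,0,0],[0,0,-1,0,0,0],[0,0,-1,0,0,0]]' 0.9|head -3
python3 guard.py; python3 - <<'E'
from go import *
tgt([.443,-.2105,.20],[0,0,-1],[.990,-.143,0])
E
ls pics
```

```text
clock: 15.1
tcp_pos: [0.6128, -0.027, 0.2515]
orientation: [-2.377, -2.054, -0.002]
213 mixer frame [[0.0989, -0.0724, 0.0632], [0.1005, -0.0626, 0.099], [0.1057, -0.0131, 0.1059], [0.1095, 0.0462, 0.1084], [0.1103, 0.0596, 0.1097]]
face dx/dy, dx/dz, x0 [ 0.001 -0.037  0.111]
shift in current tool axes /20mm [-10.35  -7.17   2.7 ] in target axes [-10.33  -7.18   2.76] turn /45deg [ 0.007 -0.002 -0.003]
t 15.15 tcp [ 0.6147 -0.0265  0.2552] joints [ 0.51  0.43 -0.77  1.61  0.32  1.22 -0.47] F [ 1.  -0.1  2.5] grip 0.0 0.07696658983543554
g_1180.png
g_1285.png
g_1410.png
g_1515.png
scene.npz
scene.png
top.npz
top.png
w1.png
```

Guard stands upright at mixer x ≈ 0.105, with its top at 106 mm. On to the amber flask.

```bash
python3 -m crank '[[-0.5,-0.4,0,0,0,0],[-1,-0.7,0.2,0,0,0],[-1,-0.7,0.2,0,0,0],[-1,-0.7,0.2,0,0,0],[-1,-0.7,0.2,0,0,0],[-1,-0.7,0.2,0,0,0],[-1,-0.7,0.3,0,0,0],[-1,-0.7,0.3,0,0,0],[-1,-0.7,0.3,0,0,0],[-1,-0.7,0.3,0,0,0],[-0.85,-0.5,0.3,0,0,0],[0,0,0,0,0,0]]'|head -3
python3 - <<'E'
from go import *
from bench import eyes
out=[]
for n in("wrist","top"):
    f=eyes.grab_frame(n);W,hsv=cloud(f)
    out.append(f["image"])
    near=(abs(W[...,0]-.443)<.045)&(abs(W[...,1]+.21)<.045)
    for z0,z1 in((.106,.115),(.117,.13)):
        P=W[near&(W[...,2]>z0)&(W[...,2]<z1)&(hsv[...,1]>60)]
        if len(P): print(n,z0,len(P),P.mean(0).round(4),P.min(0).round(4),P.max(0).round(4))
cv2.imwrite("pics/w2.png",cv2.resize(np.hstack(out)[...,::-1],(800,300)))
tgt([.443,-.2105,.068],[0,0,-1],[.990,-.143,0])
E
```

```text
clock: 16.35
tcp_pos: [0.4362, -0.2136, 0.1977]
orientation: [-2.38, -2.045, 0.005]
wrist 0.106 495 [ 0.4447 -0.208   0.1128] [ 0.4292 -0.2272  0.1082] [ 0.4595 -0.1967  0.1149]
wrist 0.117 643 [ 0.4444 -0.2113  0.1246] [ 0.4337 -0.2228  0.117 ] [ 0.4549 -0.2013  0.1268]
top 0.106 64 [ 0.4428 -0.2084  0.1116] [ 0.428  -0.2244  0.1084] [ 0.4569 -0.1949  0.1147]
top 0.117 67 [ 0.4422 -0.2096  0.1233] [ 0.4325 -0.2192  0.1183] [ 0.4515 -0.1999  0.1267]
shift in current tool axes /20mm [0.05 0.19 6.55] in target axes [0.05 0.18 6.55] turn /45deg [-0.002 -0.001 -0.005]
t 16.45 tcp [ 0.4394 -0.2111  0.199 ] joints [ 0.96  0.25 -0.74  1.96  0.2   1.01 -0.01] F [0.6 0.7 0. ] grip 0.0 0.07679067624967051
```

View pics/w2.png

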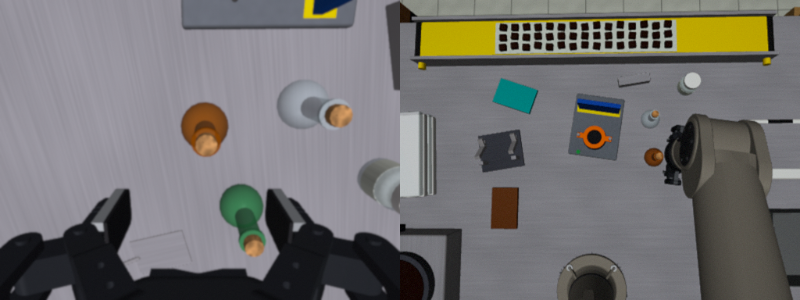

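The amber flask is centred between the fingers in the wrist view (205,140). The green flask is about 12 cm away on the -y side, clear of the gripper.

```bash
python3 -m crank '[[0,0.1,0.4,0,0,0],[0.05,0.1,0.7,0,0,0],[0,0,1,0,0,0],[0,0,1,0,0,0],[0,0,1,0,0,0],[0,0,1,0,0,0],[0,0,0.8,0,0,0],[0,0,0.5,0,0,0],[0,0,0.15,0,0,0],[0,0,0,0,0,0]]'
python3 - <<'E'
from go import *
tgt([.4435,-.2107,.068],[0,0,-1],[.990,-.143,0])
E
```

```text
clock: 17.45
tcp_pos: [0.4444, -0.2099, 0.068]
orientation: [-2.375, -2.053, -0.0]
contact_force: [-0.2, 0.8, 0.9]
grip_width: 0.0771
gripper_force: 0.0
shift in current tool axes /20mm [-0.04 -0.04 -0.  ] in target axes [-0.04 -0.04 -0.  ] turn /45deg [-0.002 -0.002 -0.002]
t 17.45 tcp [ 0.4444 -0.2099  0.068 ] joints [ 0.85  0.45 -0.65  2.07  0.39  0.75 -0.19] F [-0.2  0.8  0.9] grip 0.0 0.07713651601233358
```

```bash
python3 -m crank '[[0,0,0,0,0,0],[0,0,0,0,0,0],[0,0,0,0,0,0],[0,0,0,0,0,0],[0,0,0,0,0,0],[0,0,0,0,0,0],[0,0,0,0,0,0]]' 0 80
python3 -m crank '[[0,0,-0.3,0,0,0],[0,0,-0.7,0,0,0],[0,0,-1,0,0,0],[0,0,-1,0,0,0],[0,0,-1,0,0,0],[0,0,-1,0,0,0],[0,0,-0.5,0,0,0],[0,0,0,0,0,0]]'
python3 - <<'E'
from go import *
tgt([.5094,-.0112,.178],[0,0,-1],[.990,-.143,0])
E
```

```text
clock: 18.15
tcp_pos: [0.4449, -0.2109, 0.0694]
orientation: [2.377, 2.053, 0.001]
contact_force: [-2.3, 1.1, 6.6]
grip_width: 0.0268
gripper_force: 78.2
clock: 18.95
tcp_pos: [0.4452, -0.211, 0.1801]
orientation: [2.376, 2.052, 0.002]
contact_force: [-0.1, -0.5, -2.5]
grip_width: 0.0264
gripper_force: 78.9
shift in current tool axes /20mm [10.35  1.72  0.1 ] in target axes [10.35  1.75  0.1 ] turn /45deg [ 0.003  0.001 -0.003]
t 18.95 tcp [ 0.4452 -0.211   0.1801] joints [ 0.95  0.28 -0.73  1.97  0.23  0.97 -0.05] F [-0.1 -0.5 -2.5] grip 78.91067407093942 0.026425260224110427
```

```bash
python3 -m crank '[[0.4,0.1,0,0,0,0],[1,0.2,0,0,0,0],[1,0.2,0,0,0,0],[1,0.2,0,0,0,0],[1,0.2,0,0,0,0],[1,0.2,0,0,0,0],[1,0.2,0,0,0,0],[1,0.2,0,0,0,0],[1,0.2,0,0,0,0],[1,0.1,0,0,0,0],[0.6,0.1,0,0,0,0],[0.3,0,0,0,0,0]]'|head -3
python3 -m crank '[[0,0,0,0,0,0]]'|head -3
python3 - <<'E'
from go import *
from bench import eyes
tgt([.5094,-.0112,.178],[0,0,-1],[.990,-.143,0])
im=[]
for n in("scene","wrist"):
    f=eyes.grab_frame(n);W,hsv=cloud(f); im.append(f["image"])
    m=(hsv[...,0]>=3)&(hsv[...,0]<=20)&(hsv[...,1]>100)&(hsv[...,2]>25)&(W[...,2]>.08)&(np.hypot(W[...,0]-.509,W[...,1]+.011)<.06)
    P=W[m]; print(n,len(P))
    if len(P)>30:
        # sphere fit with fixed radius 32
        from scipy.optimize import least_squares
        Q=P[P[:,2]<.160]
        s=least_squares(lambda c:np.linalg.norm(Q-c,axis=1)-.032,[.509,-.011,.137],loss="soft_l1",f_scale=.002); print("bulb centre",s.x.round(4),len(Q))
cv2.imwrite("pics/s3.png",cv2.resize(np.hstack([cv2.resize(im[0][120:260,180:360],(512,384)),im[1]])[...,::-1],(800,300)))
E
```

```text
clock: 20.15
tcp_pos: [0.5116, -0.0107, 0.1778]
orientation: [-2.373, -2.055, 0.0]
clock: 20.25
tcp_pos: [0.5115, -0.0116, 0.178]
orientation: [-2.375, -2.054, 0.0]
shift in current tool axes /20mm [ 0.   -0.11  0.  ] in target axes [ 0.   -0.11  0.  ] turn /45deg [-0.002 -0.001 -0.001]
t 20.25 tcp [ 0.5115 -0.0116  0.178 ] joints [ 0.57  0.34 -0.8   1.93  0.29  0.99 -0.51] F [-0.7  0.1 -1.9] grip 78.89782310463488 0.027242669799738987
scene 478
bulb centre [ 0.5085 -0.0115  0.1351] 239
wrist 9983
bulb centre [ 0.5112 -0.0146  0.1356] 3112
```

View pics/s3.png

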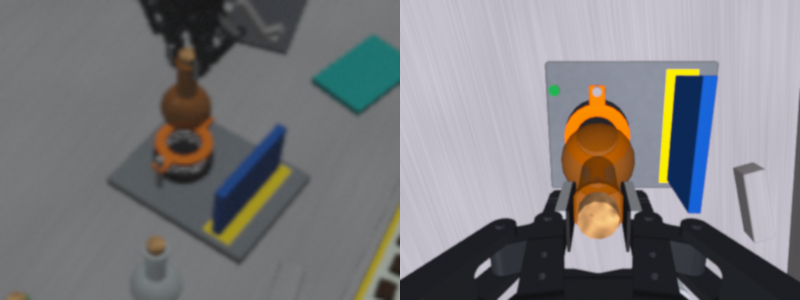

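The scene view shows the flask upright right above the ring at about (185,110), with the guard standing on the strip. Lowering next.

```bash
python3 -m crank '[[0.02,-0.05,0.5,0,0,0],[0,0,0.7,0,0,0],[0,0,0.7,0,0,0],[0,0,0.3,0,0,0],[0,0,0.15,0,0,0],[0,0,0.1,0,0,0],[0,0,0,0,0,0]]'
python3 -m crank '[[0,0,0.1,0,0,0],[0,0,0.1,0,0,0],[0,0,0.1,0,0,0],[0,0,0,0,0,0],[0,0,0,0,0,0]]'
```

```text
clock: 21.05
tcp_pos: [0.5111, -0.0116, 0.1295]
orientation: [-2.377, -2.053, -0.001]
contact_force: [0.5, 0.3, -2.2]
grip_width: 0.027
gripper_force: 78.9
clock: 21.55
tcp_pos: [0.5111, -0.0115, 0.1239]
orientation: [-2.377, -2.053, -0.001]
contact_force: [-1.2, 2.1, 3.1]
grip_width: 0.0269
gripper_force: 79.3
```

```bash
python3 -m crank '[[0,0,0.1,0,0,0],[0,0,0.1,0,0,0],[0,0,0.1,0,0,0],[0,0,0.1,0,0,0],[0,0,0.1,0,0,0],[0,0,0.1,0,0,0],[0,0,0,0,0,0],[0,0,0,0,0,0]]'
python3 -m crank '[[0,0,0.1,0,0,0],[0,0,0.1,0,0,0],[0,0,0,0,0,0],[0,0,0,0,0,0]]'
```

```text
clock: 22.35
tcp_pos: [0.5113, -0.0114, 0.112]
orientation: [-2.377, -2.053, -0.001]
contact_force: [-2.4, 1.7, 8.9]
grip_width: 0.0265
gripper_force: 79.9
clock: 22.75
tcp_pos: [0.5114, -0.0114, 0.1082]
orientation: [-2.377, -2.054, -0.001]
contact_force: [-1.9, 1.1, 11.2]
grip_width: 0.0265
gripper_force: 80.1
```

```bash
python3 -m crank '[[0,0,0.1,0,0,0],[0,0,0,0,0,0],[0,0,0,0,0,0]]'
python3 -m crank '[[0,0,0.1,0,0,0],[0,0,0,0,0,0],[0,0,0,0,0,0],[0,0,0,0,0,0]]'
python3 guard.py
python3 - <<'E'
from go import *
from bench import eyes
f=eyes.grab_frame("scene");W,hsv=cloud(f)
m=(hsv[...,0]>=5)&(hsv[...,0]<=18)&(hsv[...,1]>200)&(hsv[...,2]>150)&(np.hypot(W[...,0]-.509,W[...,1]+.011)<.06)&(W[...,2]<.07)
print("ring z",np.percentile(W[m][:,2],[10,50,75,90]).round(4),m.sum())
E
```

```text
clock: 23.05
tcp_pos: [0.5118, -0.0112, 0.107]
orientation: [2.377, 2.054, 0.002]
contact_force: [-5.0, 0.1, 17.4]
grip_width: 0.0271
gripper_force: 80.6
clock: 23.45
tcp_pos: [0.5127, -0.0108, 0.1066]
orientation: [2.376, 2.053, 0.004]
contact_force: [-8.9, 0.5, 31.9]
grip_width: 0.0268
gripper_force: 81.8
229 mixer frame [[0.0976, -0.0721, 0.0583], [0.0995, -0.0632, 0.0957], [0.1051, -0.0103, 0.106], [0.1082, 0.0462, 0.1084], [0.1089, 0.0616, 0.1099]]
face dx/dy, dx/dz, x0 [ 0.007 -0.06   0.112]
ring z [0.0422 0.0443 0.0454 0.0463] 50
```

```bash
python3 -m crank '[[0,0,-0.06,0,0,0],[0,0,0,0,0,0],[0,0,0,0,0,0],[0,0,0,0,0,0]]'
python3 -c "
from bench import r
print(r.hand_in())"
```

```text
clock: 23.95
tcp_pos: [0.5122, -0.011, 0.1068]
orientation: [2.377, 2.053, 0.003]
contact_force: [-5.8, 0.4, 21.8]
grip_width: 0.0265
gripper_force: 81.1
the job is handed in; nothing more can be done
None
```

I handed in the job at about 24 s with the blue guard standing free on the yellow strip and the amber flask still gripped, holding the orange ring fully home (ring top measured at 44 mm, about 22 N push); the hand-in returned no verdict.

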